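Cap the perfume bottle with the size that fits

ROBOT

A 6-joint arm with a two-finger parallel gripper is mounted at the origin on the work surface. World frame = base frame: x ahead of the robot, y to its left, z up, the work surface at z = 0. Lengths are in mm, angles in rad, forces in N, time in s.
With the tool pointing down it reaches from about 300 to 775 mm from the base axis. Payload 14.6 kg.
Tool frame: the origin (TCP) lies between the finger pads; the fingertips stand 8 mm ahead of it and the grasp point (between the pads) lies 11 mm behind it; x points along the fingers, y is the direction in which the jaws open and shut, and the axes are right-handed (so a half turn about x gives the same grasp; the last joint's range is limited). The gripper opens to 94 mm and grips with 3 to 60 N. Pads are 16 mm wide; open, the fingers measure 119 mm over their backs; the gripper's body (75 mm by 177 mm) begins 78 mm behind the grasp point.
Start: joints at [-1.304, 0.3, 1.521, -0, 1.321, -0.067], TCP at [180.192, -519.635, 213.446] pointing down, gripper open.
Joint ranges: [-3.03, 3.03], [-0.79, 2.21], [0.23, 2.52], [-1.04, 4.18], [0, 3.07], [-2.55, 2.55]. Speed limits (rad/s): [2.22, 2.22, 2.57, 3.14, 3.14, 3.14].

INTERFACE

Orientations are given as [roll, pitch, yaw] about the fixed x, y, z axes, in that order (R = Rz(yaw) Ry(pitch) Rx(roll)).
In Python, from cell import telemetry, camera, calibration, order gives the robot as it stands.
- The arm moves only by the shell command python3 -m handwheel 'ROWS' [FORCE]. ROWS is JSON, a list of rows, each a list of 7 numbers: the turn, a rotation vector about the tool's x, y, z as a fraction of full scale, then the shift along the tool's x, y, z as a fraction of full scale, then the opening, from 0 (shut) to 1 (fully open). A call has 1 to 12 rows; each row is the pose to reach, as a shift and turn from the pose measured when the call began, along the tool's axes at that moment, turning the shorter way round; what a row does not reach only later rows make up. Full scale, the value 1, is 300 mm for a shift and pi rad for a turn. A row lasts 1/8 s, in which the tool goes at most 62.5 mm and 10.7 degrees, less where a joint would pass 70% of its speed; a pose out of reach is approached as far as the arm can. A call with a number of a shift or a turn outside -1 to 1 is refused whole. A call with a gripper value outside its range is refused whole. The fingers move at their own pace and stop on an object; FORCE is the grip in N (left out, the last holds). Time passes only in rows, so rows that repeat a pose let the fingers close. It gives the time, the measured TCP pose, the force and the opening at its end, in the units of the state.
- telemetry.read_state(): the state, without advancing time (a new reading comes with each control period).
- camera(name): name is "side" or "top"; returns the picture (384x512x3 uint8, red, green, blue); there is no depth.
- calibration(name): a dict with "fov_y" (degrees; the focal length in pixels is half the picture's height over the tangent of half this angle, whatever the lens; pixels are square), "cx", "cy" (the principal point, pixels), "k1" (the pictures are not rectified: a ray, as slopes to the right and down, at radius r is drawn at 1 + k1 r^2 times it, then the intrinsics apply), "position" and "attitude" of the camera in the world. Camera axes: x right, y down, z forward; pixel columns grow to the right and rows downward; lengths in mm; the calibration is good to about 2 mm. A picture is of the moment at which its call begins. calibration takes no time and is no camera call.
- order.sign_off(): hands the job in, once; it reports no verdict.
The state is a dict: "clock": time; "joints": joint angles; "qd": joint speeds; "effort": joint torques, N m; "eef_pos": TCP position; "eef_rot": TCP orientation; "wrist_force": force on the tool from outside, world axes, zero at the start; "moment": the same for the moment, N m; "finger_gap": finger opening in mm.
Only numpy, scipy, OpenCV 4.12 (cv2) and the standard library are available. Lean on these libraries where they do the work, as an engineer would, in place of code of your own. Each camera call takes 0.05 s, during which the arm holds its last target.

TASK

The perfume bottle standing in the black nest still lacks its cap. Of the three loose aluminium caps on the table, pick the one that fits (it goes all the way down over the pump, and without being far too loose), lower it, without dropping it, onto the bottle until its rim rests on the glass, and let go. Leave the other two caps where they are and the bottle upright in its nest.

Things in the scene. Friction and masses are not known exactly. Their poses are not given: they have to be found in the camera images.
- cap_middle: Plain aluminium cap, a round cup standing open end down on the table: outer diameter 42 mm, bore 34 mm, height 42 mm, 37 mm deep inside. The one that fits the bottle's 28 mm collar. The three caps differ only in diameter and stand in any order. Origin: centre of its open rim (underside); z up to the closed top.
- cap_narrow: Plain aluminium cap, a round cup standing open end down on the table: outer diameter 32 mm, bore 24 mm, height 42 mm, 37 mm deep inside. Its bore is too small for the bottle's collar. The three caps differ only in diameter and stand in any order. Origin: centre of its open rim (underside); z up to the closed top.
- cap_wide: Plain aluminium cap, a round cup standing open end down on the table: outer diameter 52 mm, bore 44 mm, height 42 mm, 37 mm deep inside. Its bore is far too loose for the bottle's collar. The three caps differ only in diameter and stand in any order. Origin: centre of its open rim (underside); z up to the closed top.
- bottle: Square bottle, 60 x 60 mm, pinkish filling, loose by 2 mm in a fixed black nest 92 mm square, 34 mm high. Flat glass shoulder 70 mm above the origin; on it, centred, the pump: collar 28 mm wide, 10 mm tall, cone to 13 mm over the next 14 mm, white button 6 mm tall (top at 100 mm). Fully on, a cap's rim is at 70 mm. Origin: centre of underside, 12 mm above the table; z up. Bottles outside the nest already have caps.
Mind the look-alikes: they are no part of the job. Leave any turquoise look-alike of the cap_middle alone.

How it is judged:
By the outcome, as a careful person would: the job done as asked, in the order asked, and still so for the second after the job is handed in, with the robot touching nothing.
It also fails if it takes over 37 s, if anything falls off the work surface, if the arm or the gripper's body presses on something with over 40 N, if the wrist force passes 120 N, or if a joint passes its speed limit or range.

## Working session

There is one attempt and no reset: what is moved stays moved. The work goes in short steps, Python scripts to look and compute and a shell command to move; the robot and the scene stay as the last step left them, time stands still between calls to the robot, and variables do not carry over. Pictures are saved under pics/ and viewed, and the job is handed in when it is done.

```bash
mkdir -p pics; ls
python3 - <<'E'
from cell import telemetry,camera,calibration
import cv2
for n in("side","top"):
    im=camera(n); cv2.imwrite(f"pics/{n}0.png",im[:,:,::-1]); print(n,calibration(n))
print(telemetry.read_state())
E
```

```text
pics
side {'fov_y': 54.82907691742638, 'cx': 261.1312265553549, 'cy': 189.05033241750206, 'k1': -0.07450814345199863, 'position': array([458.38541746, 483.81842618, 534.70704967]), 'attitude': array([-2.36288857, -0.01043662, -3.04706227])}
top {'fov_y': 43.611935450820795, 'cx': 252.74311791095786, 'cy': 197.58302704449596, 'k1': -0.03368816520994781, 'position': array([ 435.07893591,   14.45483798, 1053.02464502]), 'attitude': array([-3.06560384,  0.00817506, -1.57372042])}
{'clock': 0.1, 'joints': array([-1.30359576e+00,  3.00384774e-01,  1.52148222e+00, -4.05141304e-06,
        1.32070008e+00, -6.66032071e-02]), 'qd': array([-0.00034529, -0.00113323, -0.00210344, -0.00046458, -0.00247032,
        0.00047638]), 'effort': array([ 5.42009384e-04, -5.32642579e+01, -3.53284049e+01,  7.09275459e-02,
        2.35399744e-02, -8.97671339e-05]), 'eef_pos': array([ 180.13991572, -519.43805636,  212.97549835]), 'eef_rot': array([-1.63337216,  1.56982189,  1.84202527]), 'wrist_force': array([ 0.3790309 ,  0.08597161, -0.32642915]), 'moment': array([-0.02346496,  0.00627778, -0.05110513]), 'finger_gap': 94.25595453361144}
```

View pics/side0.png

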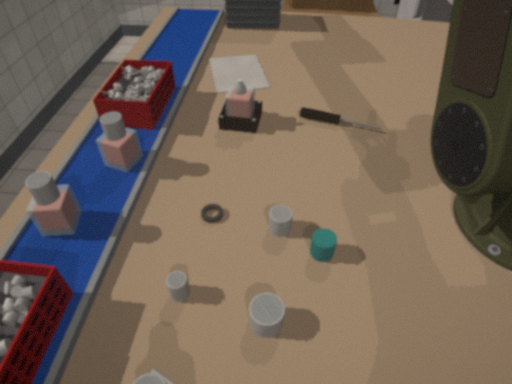

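View pics/top0.png

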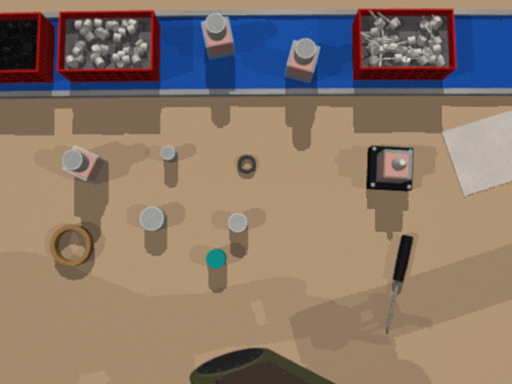

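The top view shows three grey caps at (168,154), the smallest, (151,218), the largest, and (237,223), the medium one. The turquoise look-alike is at (216,259) and the nested bottle at (397,163). The side view has the medium cap at (280,220) and the nested bottle at (240,105). Next I'll zoom in and measure.

```bash
cat > h.py <<'E'
import numpy as np,cv2
from scipy.spatial.transform import Rotation as R
from cell import calibration
def K(n):
    c=calibration(n); f=192/np.tan(np.radians(c['fov_y'])/2)
    return c,f
def ray(n,u,v):
    c,f=K(n); p=cv2.undistortPoints(np.array([[[u,v]]],float),np.array([[f,0,c['cx']],[0,f,c['cy']],[0,0,1]]),np.array([c['k1'],0,0,0,0.]))[0,0]
    d=R.from_euler('xyz',c['attitude']).apply([p[0],p[1],1.]); return np.array(c['position']),d/np.linalg.norm(d)
def plane(n,u,v,z):
    o,d=ray(n,u,v); return o+d*(z-o[2])/d[2]
def tri(uv1,uv2,n1="top",n2="side"):
    o1,d1=ray(n1,*uv1);o2,d2=ray(n2,*uv2)
    A=np.stack([d1,-d2],1); t=np.linalg.lstsq(A,o2-o1,rcond=None)[0]
    a=o1+d1*t[0];b=o2+d2*t[1]; return (a+b)/2,np.linalg.norm(a-b)
def proj(n,P):
    c,f=K(n); X=R.from_euler('xyz',c['attitude']).inv().apply(np.array(P,float)-c['position'])
    x,y=X[:2]/X[2]; s=1+c['k1']*(x*x+y*y); return f*x*s+c['cx'],f*y*s+c['cy']
E
python3 - <<'E'
import cv2,numpy as np
t=cv2.imread('pics/top0.png');s=cv2.imread('pics/side0.png')
a=cv2.resize(t[200:250,125:265],(0,0),fx=5,fy=5,interpolation=cv2.INTER_CUBIC)
b=cv2.resize(t[140:200,355:425],(0,0),fx=5,fy=5,interpolation=cv2.INTER_CUBIC)
c=cv2.resize(s[195:345,230:345],(0,0),fx=4,fy=4,interpolation=cv2.INTER_CUBIC)
d=cv2.resize(s[75:140,210:270],(0,0),fx=5,fy=5,interpolation=cv2.INTER_CUBIC)
def hs(x,y):
    h=max(x.shape[0],y.shape[0]);o=np.zeros((h,x.shape[1]+y.shape[1],3),np.uint8);o[:x.shape[0],:x.shape[1]]=x;o[:y.shape[0],x.shape[1]:]=y;return o
cv2.imwrite('pics/z1.png',np.vstack([a,cv2.copyMakeBorder(b,0,0,0,a.shape[1]-b.shape[1],0)]))
cv2.imwrite('pics/z2.png',hs(c,d))
E
```

```text
(no output)
```

View pics/z1.png

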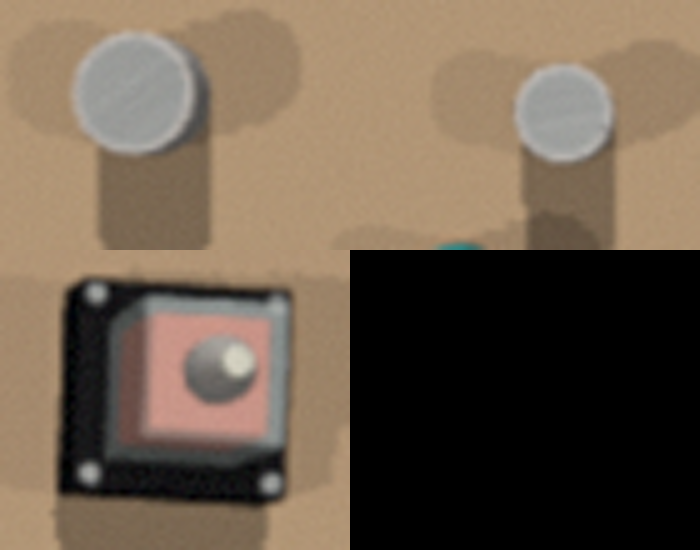

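View pics/z2.png

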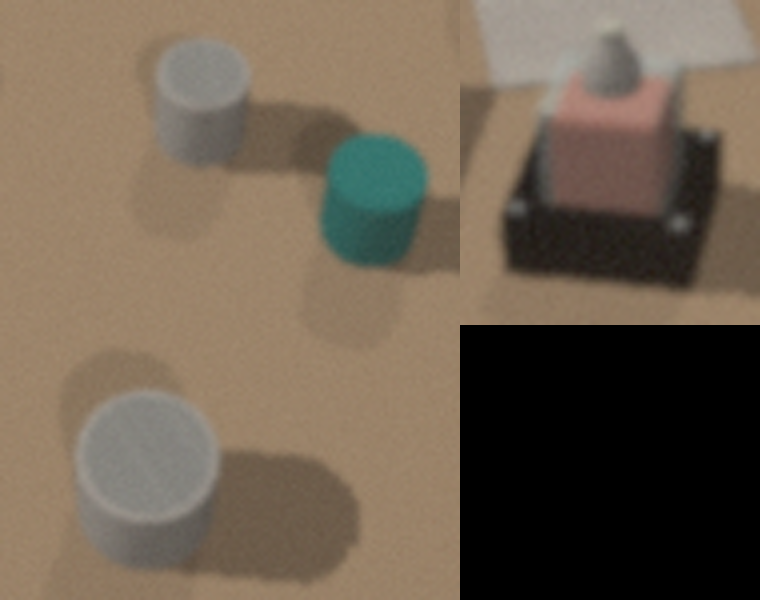

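Run:
```python
import cv2,numpy as np
from h import *
t=cv2.imread('pics/top0.png');s=cv2.imread('pics/side0.png')
def grey(im):
    h=cv2.cvtColor(im,cv2.COLOR_BGR2HSV); return ((h[:,:,1]<45)&(h[:,:,2]>115)).astype(np.uint8)
def near(im,u,v,name):
    m=grey(im);cs,_=cv2.findContours(m,cv2.RETR_EXTERNAL,cv2.CHAIN_APPROX_NONE)
    c=min(cs,key=lambda c:np.hypot(*(c[:,0].mean(0)-[u,v])) if len(c)>8 else 1e9)
    print(name,cv2.minAreaRect(c)[:2],cv2.fitEllipse(c), cv2.contourArea(c))
for u,v,n in((168,154,'n'),(151,218,'w'),(237,222,'m'),(402,161,'btn')): near(t,u,v,'top '+n)
for u,v,n in((178,286,'n'),(266,314,'w'),(280,220,'m'),(240,85,'btn')): near(s,u,v,'side '+n)
print('cap m top',tri((237.4,222.2),(280.4,213.5)))
print('cap w top',tri((151.6,218.2),(230+147/4,195+455/4)))
print('button',tri((402.2,161.6),(239.8,79.6)))
p=plane
for u in((237.4-9.7,222.2),(237.4+9.7,222.2)):print(p('top',*u,42))
# nest screws z=34: top view
tc=[(96,292-250),(278,303-250),(270,484-250),(89,473-250)]
P=[p('top',355+(a+.5)/5-.5,140+(b+.5)/5-.5,34) for a,b in tc];print(np.round(P,1),np.mean(P,0))
sc=[(517-460,207),(680-460,222),(708-460,135)]
print(np.round([p('side',210+a/5-.4,75+b/5-.4,34) for a,b in sc],1))
```

```text
top n ((167.5, 152.5), (13.0, 15.0)) ((167.52877807617188, 152.38827514648438), (13.646023750305176, 14.283974647521973), 72.58370971679688) 151.0
top w ((152.0, 218.5), (23.0, 24.0)) ((151.65054321289062, 218.1334991455078), (23.2205810546875, 24.643232345581055), 54.6546745300293) 446.5
top m ((237.5, 222.5), (19.0, 19.0)) ((237.39381408691406, 222.3507537841797), (18.98687744140625, 19.323928833007812), 101.15278625488281) 286.5
top btn ((398.0, 164.0), (28.0, 28.0)) ((306.8496398925781, 231.03494262695312), (71.6854476928711, 254.53402709960938), 53.65574264526367) 115.5
side n ((173.87091064453125, 283.3961486816406), (18.248613357543945, 27.83594512939453)) ((175.7896270751953, 282.6175231933594), (17.99892234802246, 27.35828399658203), 7.671402931213379) 276.5
side w ((264.1138916015625, 310.63861083984375), (34.04205322265625, 40.09397506713867)) ((265.2884826660156, 311.1526794433594), (33.1597900390625, 40.84450912475586), 37.018768310546875) 1003.0
side m ((277.0000305175781, 217.00001525878906), (21.21320152282715, 29.698482513427734)) ((278.6813659667969, 216.92015075683594), (20.363468170166016, 29.70195770263672), 28.706209182739258) 397.0
side btn ((237.8148193359375, 72.70054626464844), (43.84361267089844, 51.591732025146484)) ((236.77850341796875, 73.85091400146484), (39.873966217041016, 59.82107925415039), 90.91761016845703) 1636.5
cap m top (array([460.00618638,  54.99917549,  40.99601541]), np.float64(0.46316664912349176))
cap w top (array([468.8807683 , 236.63060687,  40.71044122]), np.float64(0.6222407864971652))
button (array([ 575.73533281, -273.73642655,  113.59379346]), np.float64(2.319538643229633))
[460.2737336  75.389648   42.       ]
[460.1504965   34.52689432  42.        ]
[[ 618.6 -237.7   34. ]
 [ 613.6 -316.1   34. ]
 [ 535.5 -310.3   34. ]
 [ 540.4 -232.9   34. ]] [ 577.00933212 -274.26740733   34.        ]
[[ 617.2 -240.4   34. ]
 [ 539.1 -236.3   34. ]
 [ 533.5 -312.7   34. ]]
```

```bash
cat >> h.py <<'E'
def go(target, dyaw=0):
    from cell import telemetry
    s=telemetry.read_state(); r=R.from_euler('xyz',s['eef_rot']); M=r.as_matrix()
    print('t',round(s['clock'],2),'pos',np.round(s['eef_pos'],1),'gap',round(s['finger_gap'],1),'F',np.round(s['wrist_force'],1)); print('x',M[:,0].round(4),'y',M[:,1].round(3),'z',M[:,2].round(3))
    # desired: pointing down, tool y kept horizontal
    y=M[:,1]*[1,1,0]; y/=np.linalg.norm(y); y=R.from_euler('z',dyaw).apply(y); x=np.array([0,0,-1.]); D=np.stack([x,y,np.cross(x,y)],1)
    print('turn',np.round((r.inv()*R.from_matrix(D)).as_rotvec()/np.pi,4))
    print('shift',np.round(r.inv().apply(np.array(target)-s['eef_pos'])/300,4))
E
python3 - <<'E'
from h import *
go([460,55,100]); go([460,55,20]);
E
```

```text
t 0.1 pos [ 180.1 -519.4  213. ] gap 94.3 F [ 0.4  0.1 -0.3]
x [-3.e-04  9.e-04 -1.e+00] y [ 0.328 -0.945 -0.001] z [-0.945 -0.328 -0.   ]
turn [-0.     -0.      0.0003]
shift [ 0.3781 -1.5031 -1.5087]
t 0.1 pos [ 180.1 -519.4  213. ] gap 94.3 F [ 0.4  0.1 -0.3]
x [-3.e-04  9.e-04 -1.e+00] y [ 0.328 -0.945 -0.001] z [-0.945 -0.328 -0.   ]
turn [-0.     -0.      0.0003]
shift [ 0.6448 -1.5028 -1.5087]
```

```bash
python3 -m handwheel '[[0,0,0,0,-0.76,-0.76,0.8],[0,0,0,0,-0.76,-0.76,0.8],[0,0,0,0,-0.76,-0.76,0.8],[0,0,0,0,-0.76,-0.76,0.8],[0,0,0,0,-0.76,-0.76,0.8],[0,0,0,0,-0.76,-0.76,0.8],[0,0,0,0,-0.76,-0.76,0.8]]' 20; python3 -c "
from h import *
go([460,55,100]); go([460,55,20])"
```

```text
clock: 0.98
eef_pos: [320.9, -229.3, 213.2]
eef_rot: [-1.514, 1.57, 1.963]
wrist_force: [-0.2, -0.4, -0.9]
finger_gap: 75.3
t 0.97 pos [ 320.9 -229.3  213.2] gap 75.3 F [-0.2 -0.4 -0.9]
x [-3.e-04  8.e-04 -1.e+00] y [ 0.329 -0.944 -0.001] z [-0.944 -0.329  0.   ]
turn [0.     0.     0.0003]
shift [ 0.378  -0.7421 -0.7495]
t 0.97 pos [ 320.9 -229.3  213.2] gap 75.3 F [-0.2 -0.4 -0.9]
x [-3.e-04  8.e-04 -1.e+00] y [ 0.329 -0.944 -0.001] z [-0.944 -0.329  0.   ]
turn [0.     0.     0.0003]
shift [ 0.6446 -0.7419 -0.7495]
```

```bash
python3 -m handwheel '[[0,0,0,0.378,-0.742,-0.75,0.8],[0,0,0,0.378,-0.742,-0.75,0.8],[0,0,0,0.378,-0.742,-0.75,0.8],[0,0,0,0.378,-0.742,-0.75,0.8],[0,0,0,0.378,-0.742,-0.75,0.8],[0,0,0,0.378,-0.742,-0.75,0.8],[0,0,0,0.378,-0.742,-0.75,0.8],[0,0,0,0.378,-0.742,-0.75,0.8]]'; python3 -c "
from h import *
go([460,55,20])
from cell import camera
a=camera('top');b=camera('side')
im=np.hstack([cv2.resize(a[170:290,180:300],(400,400),interpolation=2),cv2.resize(b[150:270,220:340],(400,400),interpolation=2)])
cv2.imwrite('pics/a1.png',im[:,:,::-1])"
```

```text
clock: 1.98
eef_pos: [460.2, 53.4, 100.1]
eef_rot: [-1.244, 1.57, 2.231]
wrist_force: [0.6, 0.7, -0.2]
finger_gap: 75.2
t 1.98 pos [460.2  53.4 100.1] gap 75.2 F [ 0.6  0.7 -0.2]
x [-5.e-04  6.e-04 -1.e+00] y [ 0.327 -0.945 -0.001] z [-0.945 -0.327  0.   ]
turn [0.     0.0001 0.0002]
shift [ 0.267  -0.005  -0.0011]
```

View pics/a1.png

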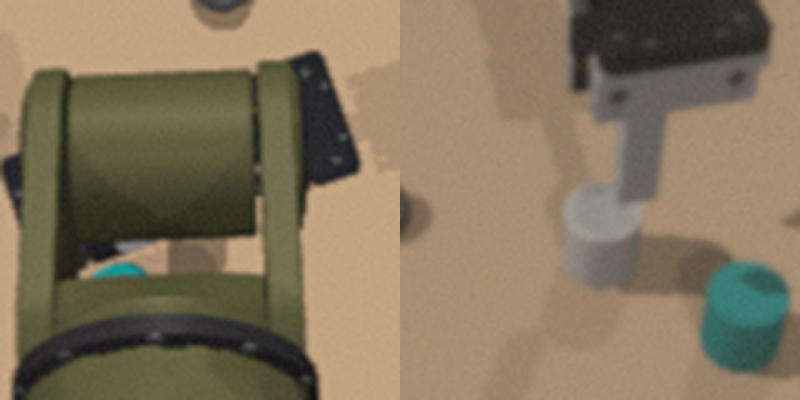

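The top view is blocked by the wrist. In the side crop the near (+y) finger at crop (640,190) hangs just on the camera side of the cap at (603,235), which matches the plan. I'll descend and close.

```bash
python3 -m handwheel '[[0,0,0,0.13,-0.005,-0.001,0.8],[0,0,0,0.22,-0.005,-0.001,0.8],[0,0,0,0.267,-0.005,-0.001,0.8],[0,0,0,0.267,-0.005,-0.001,0.8],[0,0,0,0.267,-0.005,-0.001,0.2],[0,0,0,0.267,-0.005,-0.001,0.2],[0,0,0,0.267,-0.005,-0.001,0.2],[0,0,0,0.267,-0.005,-0.001,0.2],[0,0,0,0.267,-0.005,-0.001,0.2]]' 20; python3 -c "
from h import *
go([460,55,170])"
```

```text
clock: 3.2
eef_pos: [460.2, 55.2, 20.6]
eef_rot: [-2.678, 1.57, 0.797]
wrist_force: [-0.9, -0.3, 4.5]
finger_gap: 41.8
t 3.2 pos [460.2  55.2  20.6] gap 41.8 F [-0.9 -0.3  4.5]
x [ 7.e-04  8.e-04 -1.e+00] y [ 0.327 -0.945 -0.   ] z [-0.945 -0.327 -0.001]
turn [-0.     -0.0003  0.0002]
shift [-4.98e-01  1.00e-04  5.00e-04]
```

```bash
python3 -m handwheel '[[0,0,0,-0.05,0,0,0.2],[0,0,0,-0.25,0,0,0.2],[0,0,0,-0.5,0,0,0.2],[0,0,0,-0.5,0,0,0.2],[0,0,0,-0.5,0,0,0.2],[0,0,0,-0.5,0,0,0.2]]'; python3 -c "
from h import *
go([576,-275,170])
from cell import camera
a=camera('top');b=camera('side')
im=np.hstack([cv2.resize(a,(400,300)),cv2.resize(b,(400,300))])
cv2.imwrite('pics/a2.png',im[:,:,::-1]);cv2.imwrite('pics/t2.png',a[:,:,::-1]);cv2.imwrite('pics/s2.png',b[:,:,::-1])"
```

```text
clock: 3.95
eef_pos: [459.4, 55.1, 169.1]
eef_rot: [-0.657, 1.569, 2.817]
wrist_force: [0.2, -1.1, -0.8]
finger_gap: 41.6
t 3.95 pos [459.4  55.1 169.1] gap 41.6 F [ 0.2 -1.1 -0.8]
x [-1.9e-03  6.0e-04 -1.0e+00] y [ 0.327 -0.945 -0.001] z [-0.945 -0.327  0.002]
turn [0.     0.0005 0.0004]
shift [-0.0044  1.1668 -0.0074]
```

View pics/a2.png

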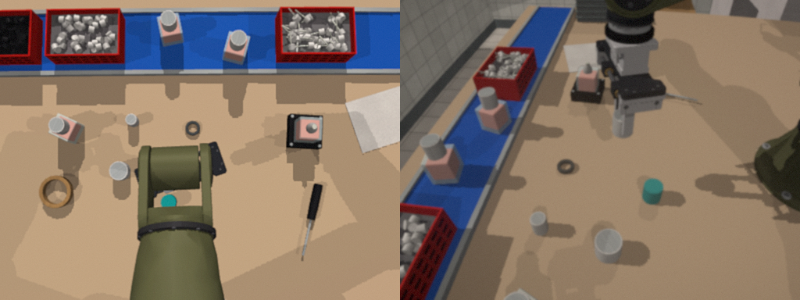

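The cap is held (gap 41.6) and the other caps haven't moved. I'll move towards the bottle, and before that measure the pump axis more closely.

Run:
```python
import cv2,numpy as np
from h import *
ax=(575.7,-274.5)
t=cv2.resize(cv2.imread('pics/t2.png')[140:190,370:420],(0,0),fx=8,fy=8,interpolation=2)
s=cv2.resize(cv2.imread('pics/side0.png')[70:120,215:265],(0,0),fx=8,fy=8,interpolation=2)
for im,n,o in((t,'top',(370,140)),(s,'side',(215,70))):
    for z,r in((82,14),(92,14),(106,6.5),(112,6.5)):
        pts=[proj(n,(ax[0]+r*np.cos(a),ax[1]+r*np.sin(a),z)) for a in np.linspace(0,2*np.pi,40)]
        pts=((np.array(pts)-o+.5)*8-.5).round().astype(np.int32)
        cv2.polylines(im,[pts],True,(0,255,0) if z!=112 else (255,0,0),1)
cv2.imwrite('pics/z3.png',np.hstack([t,s]))
```

```text
(no output)
```

View pics/z3.png

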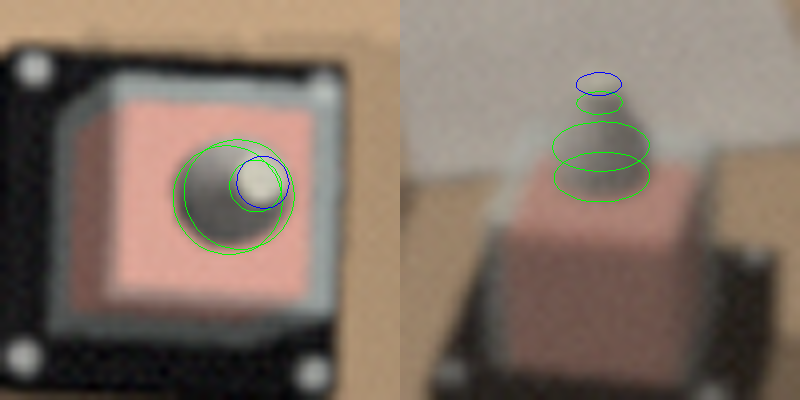

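```bash
python3 -m handwheel '[[0,0.0005,0,0,0.98,-0.007,0.2],[0,0.0005,0,0,0.98,-0.007,0.2],[0,0.0005,0,0,0.98,-0.007,0.2],[0,0.0005,0,0,0.98,-0.007,0.2],[0,0.0005,0,0,0.98,-0.007,0.2],[0,0.0005,0,0,0.98,-0.007,0.2],[0,0.0005,0,0,0.98,-0.007,0.2],[0,0.0005,0,0,0.98,-0.007,0.2]]'; python3 -c "
from h import *
go([576,-275,170])
from cell import camera
a=camera('top');b=camera('side')
cv2.imwrite('pics/t3.png',a[:,:,::-1]);cv2.imwrite('pics/s3.png',b[:,:,::-1])"
```

```text
clock: 5.05
eef_pos: [557.6, -221.0, 168.7]
eef_rot: [-1.352, 1.569, 2.124]
wrist_force: [-0.6, 0.9, 0.0]
finger_gap: 42.0
t 5.05 pos [ 557.6 -221.   168.7] gap 42.0 F [-0.6  0.9  0. ]
x [-9.0e-04  1.4e-03 -1.0e+00] y [ 0.328 -0.945 -0.002] z [-0.945 -0.328  0.   ]
turn [0.     0.0001 0.0005]
shift [-0.0047  0.1901  0.001 ]
```

View pics/s3.png

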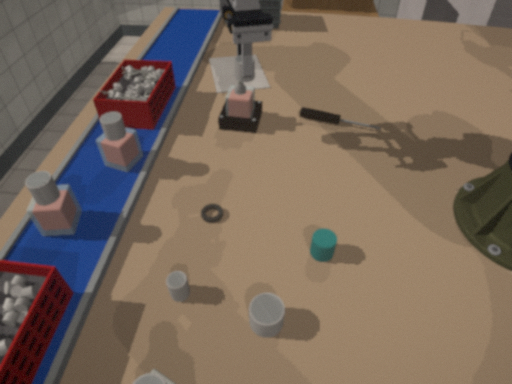

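View pics/t3.png

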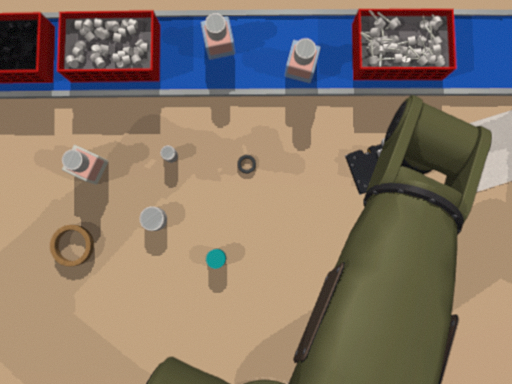

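The drawn circles match the pump: the button at top (262,180) is within half a pixel, and the collar fits in both views. In the new side view the cap at (247,67) hangs above and beyond the bottle at (240,95). Next I'll go over the pump and check alignment before lowering.

```bash
python3 -m handwheel '[[0,0,0,0,0.095,0,0.2],[0,0,0,0,0.19,0,0.2],[0,0,0,0.05,0.189,0.001,0.2],[0,0,0,0.085,0.189,0.001,0.2],[0,0,0,0.085,0.189,0.001,0.2],[0,0,0,0.085,0.189,0.001,0.2]]'; python3 -c "
from h import *
go([576,-274.5,102.5])
from cell import camera,telemetry
e=telemetry.read_state()['eef_pos']
b=camera('side')[:,:,::-1].copy()
cv2.imwrite('pics/s4.png',b)
o=np.array((205,35)); s=cv2.resize(b[35:110,205:280],(0,0),fx=8,fy=8,interpolation=2)
c=s.copy()
for (x,y),z,r in ((e[:2],e[2]-20.6,21),(e[:2],e[2]+21.4,21),((576,-274.5),82,14),((576,-274.5),92,14),((576,-274.5),112,6.5)):
    q=np.array([proj('side',(x+r*np.cos(a),y+r*np.sin(a),z)) for a in np.linspace(0,6.283,40)])
    cv2.polylines(c,[((q-o+.5)*8-.5).round().astype(np.int32)],True,(0,255,0),1)
cv2.imwrite('pics/z4.png',cv2.resize(np.hstack([s,c]),(800,400)))
"
```

```text
clock: 5.9
eef_pos: [576.2, -274.3, 143.9]
eef_rot: [-2.008, 1.57, 1.468]
wrist_force: [0.6, -0.1, -1.0]
finger_gap: 42.0
t 5.9 pos [ 576.2 -274.3  143.9] gap 42.0 F [ 0.6 -0.1 -1. ]
x [ 1.e-04  9.e-04 -1.e+00] y [ 0.329 -0.944 -0.001] z [-0.944 -0.329 -0.   ]
turn [-0.     -0.0001  0.0003]
shift [0.1379 0.0005 0.0007]
```

View pics/z4.png

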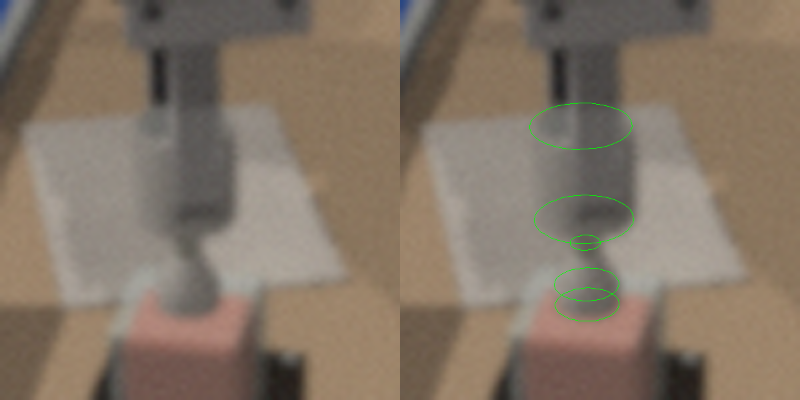

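Left crop: the cap spans columns 132–236 and the collar 158–219. Their axes match (185 vs 188, about 1 mm with perspective, as the overlay predicts). I'll lower to just above the shoulder.

```bash
python3 -m handwheel '[[0,0,0,0.03,0.0,0.0007,0.2],[0,0,0,0.06,0.0,0.0007,0.2],[0,0,0,0.08,0.0005,0.0007,0.2],[0,0,0,0.08,0.0005,0.0007,0.2]]'; python3 -c "
from h import *
go([576,-274.5,102.5])"
```

```text
clock: 6.45
eef_pos: [575.8, -274.6, 119.3]
eef_rot: [-1.494, 1.569, 1.982]
wrist_force: [0.5, 0.1, -0.5]
finger_gap: 41.8
t 6.45 pos [ 575.8 -274.6  119.3] gap 41.8 F [ 0.5  0.1 -0.5]
x [-6.0e-04  1.3e-03 -1.0e+00] y [ 0.329 -0.944 -0.001] z [-0.944 -0.329  0.   ]
turn [0.     0.     0.0004]
shift [ 0.056  -0.0001 -0.0006]
```

```bash
python3 -m handwheel '[[0,0,0,0.02,0,-0.0006,0.2],[0,0,0,0.04,0,-0.0006,0.2],[0,0,0,0.048,0,-0.0006,0.2],[0,0,0,0.048,0,-0.0006,0.2]]'; python3 -c "
from h import *
go([576,-274.5,102.5])"
```

```text
clock: 6.95
eef_pos: [576.0, -274.5, 104.7]
eef_rot: [-1.395, 1.569, 2.082]
wrist_force: [-0.3, -0.1, 0.1]
finger_gap: 41.8
t 6.95 pos [ 576.  -274.5  104.7] gap 41.8 F [-0.3 -0.1  0.1]
x [-8.0e-04  1.4e-03 -1.0e+00] y [ 0.329 -0.944 -0.002] z [-0.944 -0.329  0.   ]
turn [0.     0.0001 0.0005]
shift [ 0.0074  0.     -0.0001]
```

There is no contact with the rim below the collar top. I'll creep down to contact.

```bash
python3 -m handwheel '[[0,0,0,0.004,0,0,0.2],[0,0,0,0.006,0,0,0.2],[0,0,0,0.006,0,0,0.2]]'
```

```text
clock: 7.32
eef_pos: [576.0, -274.5, 102.9]
eef_rot: [-1.383, 1.569, 2.094]
wrist_force: [-0.0, -0.0, -0.6]
finger_gap: 41.9
```

```bash
python3 -m handwheel '[[0,0,0,0.003,0,0,0.2],[0,0,0,0.003,0,0,0.2]]'
```

```text
clock: 7.58
eef_pos: [576.1, -274.5, 102.6]
eef_rot: [-1.629, 1.57, 1.847]
wrist_force: [-1.6, 1.6, 4.6]
finger_gap: 41.9
```

There is a 4.6 N contact at z = 102.6, the expected rim height. I'll release and retreat.

```bash
python3 -m handwheel '[[0,0,0,0,0,0,0.75],[0,0,0,0,0,0,0.75],[0,0,0,0,0,0,0.75],[0,0,0,0,0,0,0.75],[0,0,0,-0.1,0,0,0.75],[0,0,0,-0.25,0,0,0.75],[0,0,0,-0.4,0,0,0.75],[0,0,0,-0.4,0,0,0.75],[0,0,0,-0.4,0,0,0.75]]'; python3 -c "
from h import *
go([320.9,-229.3,213.2])"
```

```text
clock: 8.7
eef_pos: [575.9, -274.5, 221.6]
eef_rot: [-1.235, 1.569, 2.241]
wrist_force: [-1.2, 1.2, -0.2]
finger_gap: 70.3
t 8.7 pos [ 575.9 -274.5  221.6] gap 70.3 F [-1.2  1.2 -0.2]
x [-0.0013  0.0017 -1.    ] y [ 0.329 -0.944 -0.002] z [-0.944 -0.329  0.001]
turn [0.     0.0002 0.0006]
shift [ 0.0295 -0.4216  0.7531]
```

```bash
python3 -m handwheel '[[0,0,0,0,0.3,0.85,0.75],[0,0,0,0,0.3,0.85,0.75],[0,0,0,0,0.3,0.85,0.75],[0,0,0,0,0.3,0.85,0.75],[0,0,0,0,0.3,0.85,0.75],[0,0,0,0,0.3,0.85,0.75]]'; python3 -c "
from h import *
from cell import camera
a=camera('top')[:,:,::-1].copy();b=camera('side')[:,:,::-1].copy()
cv2.imwrite('pics/t5.png',a);cv2.imwrite('pics/s5.png',b)
P=(576,-274.5)
def cr(im,n,o):
    s=cv2.resize(im[o[1]:o[1]+75,o[0]:o[0]+75],(0,0),fx=5,fy=5,interpolation=2);c=s.copy()
    for z in(82,124):
        q=np.array([proj(n,(P[0]+21*np.cos(t),P[1]+21*np.sin(t),z)) for t in np.linspace(0,6.283,40)])
        cv2.polylines(c,[((q-o+.5)*5-.5).round().astype(np.int32)],True,(0,255,0),1)
    return np.hstack([s,c])
top=np.hstack([cv2.resize(a,(375,281)),cv2.resize(b,(375,281))])
z=cv2.resize(np.hstack([cr(a,'top',np.array((365,125))),cr(b,'side',np.array((205,50)))]),(750,188))
cv2.imwrite('pics/z5.png',np.vstack([top,cv2.resize(cr(a,'top',np.array((365,125))),(750,0) if 0 else (750,375))]))
cv2.imwrite('pics/z6.png',cr(b,'side',np.array((205,50))))
"
```

```text
clock: 9.45
eef_pos: [363.9, -443.6, 220.6]
eef_rot: [-1.289, 1.567, 2.185]
wrist_force: [-0.1, 0.1, 0.0]
finger_gap: 71.0
```

```bash
python3 -c "
import cv2
a=cv2.imread('pics/z5.png');print(a.shape);cv2.imwrite('pics/z5b.png',cv2.resize(a,(680,595)))"
```

```text
(656, 750, 3)
```

View pics/z5b.png

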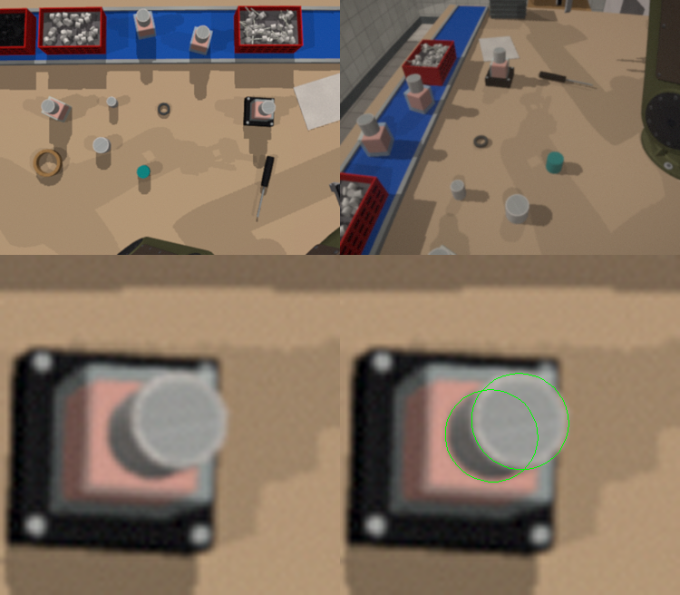

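View pics/z6.png

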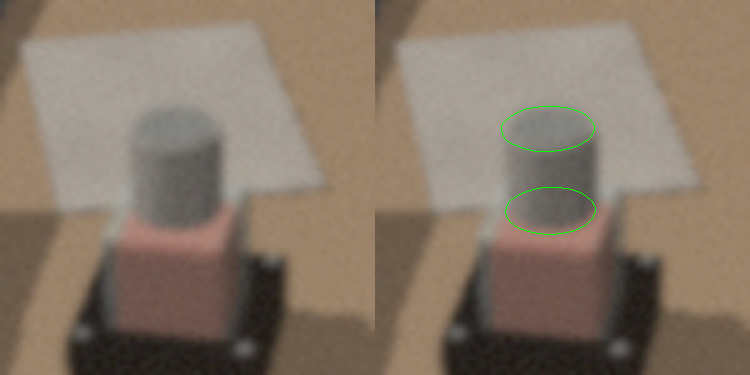

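The cap stands fully on the bottle in both views. Its top and rim match the circles drawn for rim 82 and top 124 mm (top crop (180,420), side crop (177,130)), with no visible tilt. The other two caps and the turquoise one haven't moved.

```bash
python3 -c "
from cell import order
print(order.sign_off())"
```

```text
the job is handed in; nothing more can be done
None
```

The medium cap is on the bottle with its rim resting on the glass, and I have let go and handed the job in. The clock read 9.45 s after the last move, well inside the 37 s limit.

- **Cap choice and grasp:** I found `cap_middle` from two views at about (460, 55), with its top 41 mm up. It measured about 41 mm across in the picture, and the grip gap was 41.8 mm against the stated 42 mm.
- **Lowering:** I lowered it over the pump at (576, -274.5). It met the glass with 4.6 N at the expected height (rim about 82 mm above the table), and I then released it and moved the arm clear.
- **Final pictures:** The cap's outline matched the fully-on position in both views, with no visible tilt and the bottle upright in its nest. The other two caps and the turquoise one appear where they were.
- **Small disagreements:** The two views of the pump button disagreed by 2.3 mm and put its top at 113.6 mm instead of 112 mm. The nest centre differed by about 2 mm between views. All of this was within the cap's clearance, and there was no contact before the seat.

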